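Set an angle bracket up against fence and flip stop for marking out

ROBOT

A 6-joint arm with a two-finger parallel gripper is mounted at the origin on the work surface. World frame = base frame: x ahead of the robot, y to its left, z up, the work surface at z = 0. Lengths are in m, angles in rad, forces in N, time in s.
With the tool pointing down it reaches from about 0.375 to 0.9 m from the base axis. Payload 3.1 kg.
Tool frame: the origin (TCP) lies between the finger pads; the fingertips stand 8 mm ahead of it and the grasp point (between the pads) lies 11 mm behind it; z points along the fingers, y is the line along which they close (so a half turn about z gives the same grasp; the last joint's range is limited). The gripper opens to 87 mm and grips with 3 to 60 N. Pads are 19 mm wide; open, the fingers measure 117 mm over their backs; the gripper's body (75 mm by 190 mm) begins 51 mm behind the grasp point.
Start: joints at [1.056, 0.527, 1.433, -0, 1.181, -0.178], TCP at [0.206, 0.59, 0.231] pointing down, gripper open.
Joint ranges: [-3.08, 3.08], [-0.75, 2.2], [0.22, 2.44], [-1.43, 4.57], [0, 2.65], [-2.85, 2.85]. Speed limits (rad/s): [2.79, 2.79, 3.14, 3.14, 3.14, 3.14].

INTERFACE

Orientations are given as a unit quaternion [x, y, z, w].
In Python, from rig import robot gives the robot as it stands.
- The arm moves only by the tool move_arm, never from a script. Its argument "motion" is text: rows parted by semicolons, each of 5 numbers parted by spaces: the opening, from -1 (shut) to 1 (fully open), then the shift along the tool's x, y, z normalised to -1 to 1, where 1 is 0.2 m, then the turn about the tool's z normalised to -1 to 1, where 1 is pi rad. A call has 1 to 12 rows; each row is the pose to reach, as a shift and turn from the pose commanded when the call began, along the tool's axes at that moment, turning the shorter way round; what a row does not reach only later rows make up. A row lasts 1/12 s, in which the tool goes at most 41.7 mm and 7.16 degrees, less where a joint would pass 70% of its speed; a pose out of reach is approached as far as the arm can. A call with a number of a shift or a turn outside -1 to 1 is refused whole. A call with a gripper value outside its range is refused whole. The fingers move at their own pace and stop on an object; "newtons" is the grip in N (left out, the last holds). Time passes only in rows, so rows that repeat a pose let the fingers close. It gives the time, the measured TCP pose, the force, the opening and the grip force at its end, in the units of the state.
- robot.get_obs(): the state, without advancing time (a new reading comes with each control period).
- robot.camera(name): name is "side" or "top"; returns (picture, depth): 384x512x3 uint8, red, green, blue; 384x512 float32, m along the optical axis (not along the pixel's ray), 0 where there is no reading.
- robot.camera_model(name): a dict with "mtx" (3x3 intrinsics, pixels), "D" ([k1, k2, p1, p2, k3] as OpenCV has them; the pictures are not rectified), "position" and "attitude" of the camera in the world. Camera axes: x right, y down, z forward; pixel columns grow to the right and rows downward; lengths in m; the calibration is good to about 2 mm. A picture is of the moment at which its call begins. camera_model takes no time and is no camera call.
- robot.hand_in(): hands the job in; it is judged then, once.
The state is a dict: "time": time; "q": joint angles; "joint_velocities": joint speeds; "joint_torque": joint torques, N m; "position": TCP position; "tool_rot": TCP orientation; "ft_force": force on the tool from outside, world axes, zero at the start; "moment": the same for the moment, N m; "grip_width": finger opening in m; "grip_force": force on a finger pad.
Only numpy, scipy, OpenCV 4.12 (cv2) and the standard library are available. Lean on these libraries where they do the work, as an engineer would, in place of code of your own. Each camera call takes 0.05 s, during which the arm holds its last target. There are 200 camera calls.

TASK

Set the steel angle bracket up for marking out its blank (blue) leg: push the orange flip stop over so that it hangs fully down in front of the fence, tip the bracket over towards the robot onto its blank leg so that the drilled leg stands upright on the fence side, then push it back flat against the fence and along the fence until its end butts against the orange stop. Do it all by pushing with the fingers, without picking the bracket up; leave the black stop raised, and do not disturb the other things on the bench.

Things in the scene. Friction and masses are not known exactly. Their poses are not given: they have to be found in the camera images.
- fence: Aluminium fence, 40 x 40 mm profile 660 mm long, fixed to the bench, running roughly across in front of the robot. Origin: on the bench at the middle of its front face (towards the robot). y runs along the face to the robot's left, x points through the fence away from the robot; it fills x 0 to 40, z 0 to 40 mm. Low bolted feet behind.
- orange_stop: Carriage of the flip stop with the ORANGE arm, fixed on the fence to the left or the right of the bracket. Origin: on the bench in the plane of the fence's front face, at the stop's middle; axes as the fence's. 44 mm wide in y, up to 66 mm high; locking knob at the back (x up to 62 mm). The arm's hinge pin runs along y at x = 10, z = 58 mm.
- orange_stop_arm (a joint): Hinge of the orange arm, rad: 0 = fully down in front of the fence, 2.8 = raised and leaning back over the fence (start). Swings easily; pushed below about 2.2 it drops down by itself. The arm is a blade 12 mm thick in y; down, it fills x -36 to -1, z 4 to 64 mm in the orange_stop frame.
- orange_stop_corner (a point): Tip corner of the orange arm: topmost rear corner when raised (x 35, z 124 mm in the orange_stop frame), lower front corner when down (x -36, z 4 mm). Raised, the blade's edge facing away from the robot runs from this corner down to x 55, z 68 mm; pushed there, near the top, towards the robot it flips over.
- orange_stop_right (a point): Point on the bench at the fence's front face under the orange blade's right-hand (-y) side face. A bracket on the right of the stop butts here. Axes as the fence's.
- orange_stop_left (a point): The same under the orange blade's left-hand (+y) side face, 12 mm from the other. A bracket on the left of the stop butts here.
- black_stop: The other flip stop, the same in size and form but with a BLACK arm; stands at the other side of the bracket. Its arm stays raised.
- black_stop_arm (a joint): Hinge of the black arm, rad: 0 down, 2.8 raised (the start). To be left raised.
- bracket: Loose steel angle, legs 60 x 60 x 8 mm, 100 mm long, about 0.7 kg. Origin: middle of the outer heel edge. y: along the heel edge; x: along the drilled leg (two 14 mm holes; x 0-60, z 0-8 mm); z: along the blank leg (blue inside; x 0-8, z 0-60 mm). Start: drilled leg flat, pointing to the fence; blank leg upright on the robot's side. Tipped: x up, z towards the robot.
- bracket_left (a point): Left (+y) end of the bracket's heel edge, 50 mm from the origin. Pushed near the top of the blank leg from inside towards the robot (about 3 N), the bracket tips about the heel edge, which hardly slides, passes balance at 45 degrees and falls onto the blank leg.
- bracket_right (a point): Right (-y) end of the bracket's heel edge, 50 mm from the origin. Once tipped, the bracket slides when pushed at the edges of its flat leg (8 mm thick, fingertips just above the bench); pushed on the upright leg it may tip. Along the fence, push the flat leg's end some 35 mm from the fence: nearer, it swings away from the fence.
- hammer: Hammer lying behind the fence; leave alone.
- square: Try square lying behind the fence, 100 mm wooden stock and 140 mm steel blade; leave alone.
- can: Spray can of marking blue, 65 mm across, 190 mm high, standing at the right; leave alone.
- pin_a: Bent steel pin (L-shaped rod 12 mm thick, about 75 x 50 mm) lying at the left; leave alone.
- pin_b: Bent steel pin like the other, lying at the right; leave alone.
- tin: Open aluminium tin, 90 mm across, 50 mm high, at the left; leave alone.
There are look-alikes about, which are no part of the job. Of the things that look like the orange_stop, the middle-sized one is meant. Leave any purple or red look-alike of the bracket alone.

How it is judged:
At the end, for the whole second after the job is handed in: Orange arm down (0.06 rad); bracket on its blank leg, drilled leg upright (0.06 rad), heel within 4 mm of the fence face and square to it (0.04 rad), its end within 4 mm of the orange blade, at rest; black arm still raised (above 2.5 rad) (value of joint orange_stop_arm below 0.06 rad and value of joint black_stop_arm above 2.5 rad and angle between bracket's own x axis and vertical below 0.06 rad and x of bracket in the frame of fence between -0.004 and 0.003 m and angle between the y axis of bracket and the y axis of fence, either way round below 0.04 rad and (y of bracket_left in the frame of orange_stop_right between -0.004 and 0.004 m or y of bracket_right in the frame of orange_stop_left between -0.004 and 0.004 m) and linear speed of bracket below 0.01 m/s); the robot touches nothing.
It fails at once if the bracket is picked up or turned over another way (middle of its heel edge more than 15 mm above the bench) (height (world z) of bracket above 0.015 m).
It fails at once if the black stop is flipped over (value of joint black_stop_arm below 2.3 rad).
It fails at once if the hammer, try square, spray can, a bent pin or the tin is displaced by more than 20 mm (distance of any of hammer, square, can, pin_a, pin_b, tin from where it was at the start of the episode above 0.02 m).
It also fails if it takes over 72 s, if anything falls off the work surface, if the arm or the gripper's body presses on something with over 40 N, if the wrist force passes 120 N, or if a joint passes its speed limit or range.

## Working session

There is one attempt and no reset: what is moved stays moved. The work goes in short steps, Python scripts to look and compute and a tool call to move; the robot and the scene stay as the last step left them, time stands still between calls to the robot, and variables do not carry over. Pictures are saved under pics/ and viewed, at most 10 in all, crops included, and the job is handed in when it is done.

Besides the shell and the picture viewer there is one more tool, called after "Call:" by a JSON object that holds its "op" and its "data". move_arm: Moves the arm, as the interface text tells. Its arguments: {"type":"object","properties":{"motion":{"type":"string"},"newtons":{"type":"number"}},"required":["motion"]}

```bash
mkdir -p pics; cat > h.py <<'E'
import numpy as np, cv2
from rig import robot
from scipy.spatial.transform import Rotation as R
def cam(n):
    m=robot.camera_model(n); a=np.array(m["attitude"],float)
    Rm=a if a.shape==(3,3) else R.from_quat(a).as_matrix()
    return np.array(m["mtx"]),np.array(m["D"],float),np.array(m["position"]),Rm
def rays(n,px):
    K,D,p,Rm=cam(n)
    u=cv2.undistortPoints(np.array(px,float).reshape(-1,1,2),K,D).reshape(-1,2)
    return p,np.c_[u,np.ones(len(u))]@Rm.T
def plane(n,px,z):
    p,d=rays(n,px); return p+d*((z-p[2])/d[:,2])[:,None]
def bydepth(n,px,depth):
    p,d=rays(n,px); return p+d*np.array([depth[int(round(v)),int(round(u))] for u,v in px])[:,None]
def cloud(n,depth):
    v,u=np.mgrid[:384,:512]; p,d=rays(n,np.c_[u.ravel(),v.ravel()])
    return (p+d*depth.reshape(-1,1)).reshape(384,512,3)
def proj(n,P):
    K,D,p,Rm=cam(n); return cv2.projectPoints((np.array(P,float)-p)@Rm,np.zeros(3),np.zeros(3),K,D)[0].reshape(-1,2)
def save(n,f):
    im,d=robot.camera(n); np.savez(f'{f}.npz',im=im,d=d)
    return im,d
E
python3 - <<'E'
from h import *
ims=[]
for n in("top","side"):
    im,d=save(n,n); print(n,robot.camera_model(n),(d>0).mean()); cv2.imwrite(f'pics/{n}0.png',cv2.resize(im[:,:,::-1],(800,600),interpolation=2))
print(robot.get_obs())
E
```

```text
top {'mtx': array([[358.00853356,   0.        , 252.45446893],
       [  0.        , 358.00853356, 194.66297466],
       [  0.        ,   0.        ,   1.        ]]), 'D': array([-0.0248796,  0.       ,  0.       ,  0.       ,  0.       ]), 'position': array([0.43728763, 0.03804539, 1.02091624]), 'attitude': array([ 0.70924388, -0.70266202,  0.05217991, -0.02272602])} 0.9958394368489584
side {'mtx': array([[424.26398467,   0.        , 260.13380307],
       [  0.        , 424.26398467, 197.63031579],
       [  0.        ,   0.        ,   1.        ]]), 'D': array([-0.08796554,  0.        ,  0.        ,  0.        ,  0.        ]), 'position': array([ 0.20252651, -0.86140409,  0.80468018]), 'attitude': array([ 0.88917955, -0.15423545,  0.07674551, -0.4238883 ])} 0.996185302734375
{'time': 0.1, 'q': array([ 1.05651005e+00,  5.28370052e-01,  1.43375660e+00,  1.04082397e-05,
        1.18138991e+00, -1.78504798e-01]), 'joint_velocities': array([-0.00079419, -0.00047545, -0.00277924,  0.00147177, -0.00013346,
        0.00151414]), 'joint_torque': array([-3.36757203e-04, -4.40985310e+01, -1.77150983e+01,  6.34569791e-02,
        5.35036891e-02, -5.11703115e-05]), 'position': array([0.20559883, 0.58954718, 0.22967699]), 'tool_rot': array([ 1.67104994e-01,  9.85938637e-01, -9.03183021e-04, -3.31119617e-04]), 'ft_force': array([ 0.26758191, -0.04896898,  0.48221858]), 'moment': array([ 0.04741729,  0.01170726, -0.03852364]), 'grip_force': 0.0, 'grip_width': 0.087331573468054}
```

View pics/top0.png

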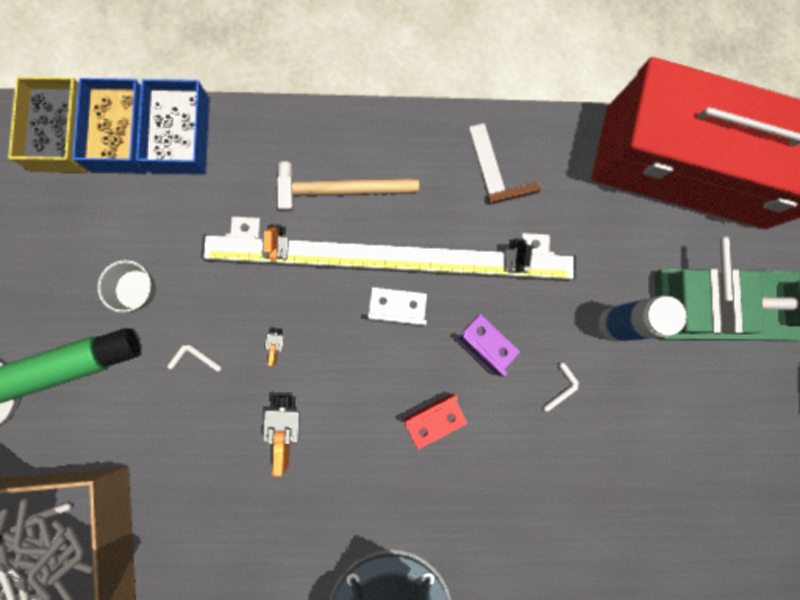

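View pics/side0.png

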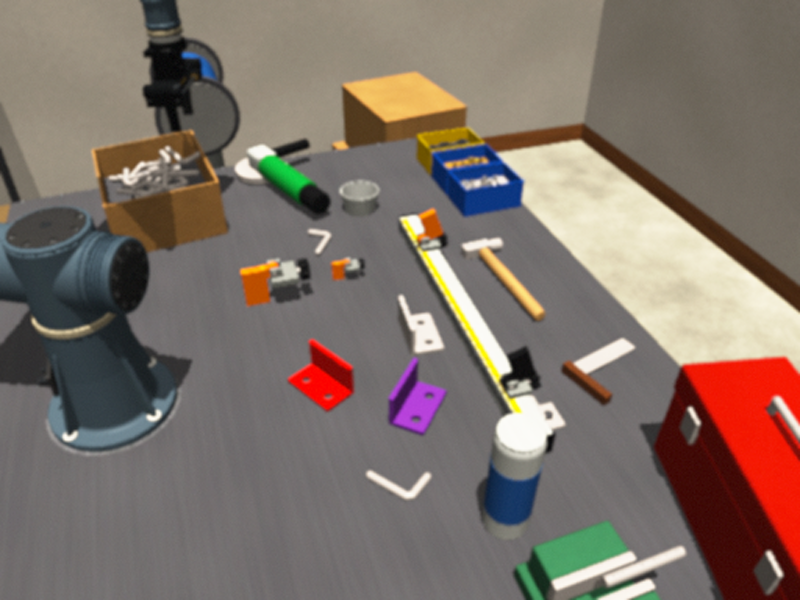

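The top view (800x600 px) shows three things that could be taken for the orange stop: (275,242) on the fence, a small one at (275,345) and a large one at (280,435). The middle-sized one is the one on the fence. Three things could be the bracket: grey (397,306), purple (490,345) and red (436,422). The grey one is meant. The black stop is at (520,255). I'll check this with a close crop and measure.

```bash
python3 - <<'E'
from h import *
T=np.load('top.npz');S=np.load('side.npz')
a=cv2.resize(T['im'][130:220,125:375],(750,270),interpolation=2)
b=cv2.resize(S['im'][125:285,230:380],(328,328),interpolation=2)
o=np.zeros((600,750,3),np.uint8);o[:270]=a;o[272:600,:328]=b
cv2.imwrite('pics/crop.png',o[:,:,::-1])
for n,Z in(("top",T),("side",S)):
    im=Z['im'];C=cloud(n,Z['d']);hsv=cv2.cvtColor(im,cv2.COLOR_RGB2HSV)
    H,Sa,V=[hsv[...,i].astype(int) for i in range(3)]
    print(n,'bench z',np.percentile(C[200:260,200:240,2],[5,50,95]))
    def comps(m,name,mn=15):
        k,l,s,c=cv2.connectedComponentsWithStats(m.astype(np.uint8))
        for i in range(1,k):
            if s[i,4]>=mn:
                P=C[l==i]; print(n,name,s[i],c[i].round(1),'lo',P.min(0).round(3),'hi',P.max(0).round(3))
    reg=(C[...,0]>0.2)&(C[...,0]<0.72)&(abs(C[...,1])<0.45)&(C[...,2]>-.02)&(C[...,2]<.2)
    comps(reg&(H>4)&(H<18)&(Sa>150)&(V>120),'orange')
    comps(reg&(H>20)&(H<35)&(Sa>90),'yellow')
    comps(reg&(Sa<40)&(V>150),'white')
    comps(reg&(V<45),'black',25)
E
```

```text
top bench z [-0.00358959 -0.00052927  0.00274159]
top orange [170 146   8  20  97] [174.  155.5] lo [0.618 0.203 0.058] hi [0.662 0.216 0.125]
top orange [173 223   4  11  22] [175.  228.2] lo [0.435 0.207 0.01 ] hi [0.462 0.213 0.041]
top orange [176 276   6   4  21] [178.6 277.3] lo [0.318 0.181 0.073] hi [0.325 0.195 0.083]
top orange [175 282  10  22  84] [181.3 291.1] lo [0.257 0.181 0.007] hi [0.311 0.196 0.083]
top yellow [135 161  37   6 118] [151.3 163.2] lo [0.618 0.222 0.037] hi [0.632 0.322 0.053]
top yellow [183 163 145  13 474] [253.5 168.8] lo [ 0.6   -0.212  0.035] hi [0.628 0.19  0.047]
top yellow [338 172  25   6  84] [350.3 174.2] lo [ 0.596 -0.312  0.035] hi [ 0.609 -0.242  0.044]
top yellow [172 225   3   8  16] [173.1 228.4] lo [0.438 0.209 0.037] hi [0.457 0.215 0.044]
top yellow [176 285   5  19  79] [177.8 293.4] lo [0.257 0.183 0.073] hi [0.303 0.194 0.082]
top white [130 138  39  28 600] [151.4 151.7] lo [ 0.622  0.23  -0.003] hi [0.708 0.336 0.052]
top white [334 149  33  30 456] [349.8 163.1] lo [ 0.595 -0.325 -0.003] hi [ 0.685 -0.224  0.121]
top white [
[... 2304 characters left out ...]
4 0.124 0.064]
side white [325 243  15  10  88] [332.2 247.7] lo [ 0.6   -0.243  0.043] hi [ 0.645 -0.221  0.07 ]
side white [ 317  252   45   43 1185] [337.3 274. ] lo [ 0.482 -0.448 -0.002] hi [ 0.69  -0.212  0.194]
side white [234 301  42  19 296] [255.7 309.8] lo [ 0.354 -0.341 -0.002] hi [ 0.445 -0.266  0.018]
side black [198 124  11  13  80] [202.6 130.2] lo [0.445 0.438 0.02 ] hi [0.482 0.45  0.07 ]
side black [191 167   7  12  52] [194.4 172.4] lo [0.365 0.164 0.046] hi [0.378 0.192 0.08 ]
side black [321 223  24  26 288] [333.6 235.4] lo [ 0.598 -0.238  0.04 ] hi [ 0.657 -0.217  0.124]
side black [350 279   5  10  26] [351.8 283.2] lo [ 0.624 -0.332  0.006] hi [ 0.633 -0.328  0.042]
```

View pics/crop.png

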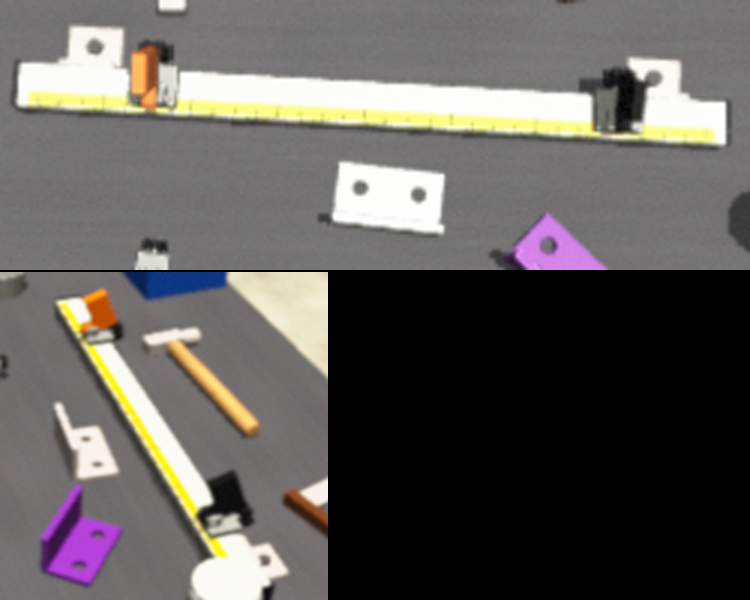

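The crop confirms the choice. The orange blade on the fence is at (148,75), leaning back, and the grey bracket is at (388,197) with its drilled leg towards the fence. Next comes the precise geometry.

```bash
cat > geo.py <<'E'
from h import *
def fence(im):
    V=im.max(2).astype(float); px=[]
    for u in list(range(190,322,4)):
        r0=165+(u-185)/135*9
        col=V[int(r0)-6:int(r0)+14,u]; 
        k=[i for i in range(len(col)-1) if col[i]>130>=col[i+1]]
        if k: i=k[-1] if False else k[0]; px.append((u,int(r0)-6+i+(col[i]-130)/(col[i]-col[i+1])))
    P=plane("top",px,0.04); 
    for _ in range(3):
        c=np.polyfit(P[:,1],P[:,0],1); r=P[:,0]-np.polyval(c,P[:,1]); P=P[abs(r)<max(.002,2*r.std())]
    return c,r.std()
E
python3 - <<'E'
from geo import *
T=np.load('top.npz');S=np.load('side.npz')
c,s=fence(T['im']); print('fence x=%.4f*y+%.4f'%tuple(c),s,'yaw deg',np.degrees(np.arctan(c[0])))
for n,Z in(("top",T),("side",S)):
    im=Z['im'].astype(int);C=cloud(n,Z['d']);X,Y,z=C[...,0],C[...,1],C[...,2]
    def st(m,name):
        P=C[m]; print(n,name,len(P),'p2',np.percentile(P,3,axis=0).round(4),'med',np.median(P,axis=0).round(4),'p98',np.percentile(P,97,axis=0).round(4))
    br=(X>.48)&(X<.595)&(Y>-.1)&(Y<.08)
    st(br&(z>.045)&(im.max(2)>120),'blank leg top'); st(br&(z>.058)&(z<.07),'rim'); st(br&(im.min(2)>150)&(z<.02),'drilled')
    o=(X>.58)&(X<.69)&(Y>.19)&(Y<.23)&(im[...,0]>150)&(im[...,2]<80)&(im[...,1]<170)
    for a,b in((.06,.075),(.075,.09),(.09,.105),(.105,.115),(.115,.135)): st(o&(z>a)&(z<b),f'orange {a}')
# bracket outline via contours in top
im=T['im'];m=((im.min(2)>130)).astype(np.uint8);m[:180]=0;m[212:]=0;m[:,:228]=0;m[:,280:]=0
cn=max(cv2.findContours(m,0,2)[0],key=cv2.contourArea);ap=cv2.approxPolyDP(cn,2,True).reshape(-1,2);print(ap.tolist())
print(plane("top",ap,0.06).round(3)[:,:2].tolist(),plane("top",ap,0.008).round(3)[:,:2].tolist())
E
```

```text
fence x=0.0413*y+0.6055 0.0004650435786626028 yaw deg 2.3633481613833522
top blank leg top 126 p2 [ 0.5075 -0.0522  0.049 ] med [ 0.5148 -0.0061  0.0586] p98 [0.5224 0.0398 0.0616]
top rim 79 p2 [ 0.5093 -0.0511  0.0582] med [ 0.5148 -0.0088  0.0594] p98 [0.5222 0.0398 0.062 ]
top drilled 578 p2 [ 0.5247 -0.0569 -0.0007] med [ 0.5478 -0.0083  0.0072] p98 [0.5728 0.04   0.011 ]
top orange 0.06 8 p2 [0.6198 0.2044 0.0616] med [0.6238 0.2145 0.0658] p98 [0.6312 0.2164 0.0731]
top orange 0.075 1 p2 [0.6288 0.2041 0.0877] med [0.6288 0.2041 0.0877] p98 [0.6288 0.2041 0.0877]
top orange 0.09 10 p2 [0.6241 0.204  0.0938] med [0.635  0.2041 0.1016] p98 [0.6622 0.2084 0.1045]
top orange 0.105 11 p2 [0.6216 0.2028 0.1069] med [0.6424 0.2036 0.1126] p98 [0.6539 0.2047 0.1146]
top orange 0.115 12 p2 [0.6298 0.2038 0.1159] med [0.644  0.2041 0.1197] p98 [0.653  0.2085 0.1224]
side blank leg top 111 p2 [ 0.5081 -0.0563  0.0468] med [ 0.5145 -0.0131  0.0601] p98 [0.5214 0.0415 0.0635]
side rim 73 p2 [ 0.5083 -0.0558  0.0583] med [ 0.5152 -0.0112  0.0613] p98 [0.5216 0.041  0.0636]
side drilled 363 p2 [ 0.5211 -0.0588  0.001 ] med [ 0.552  -0.0182  0.0094] p98 [0.5743 0.0452 0.0122]
side orange 0.06 36 p2 [0.619  0.1995 0.0622] med [0.6406 0.2036 0.0693] p98 [0.6627 0.2117 0.0742]
side orange 0.075 46 p2 [0.6312 0.1983 0.0754] med [0.6475 0.2025 0.0819] p98 [0.6648 0.2071 0.088 ]
side orange 0.09 43 p2 [0.6267 0.1985 0.0905] med [0.6418 0.2032 0.0966] p98 [0.6607 0.2074 0.1042]
side orange 0.105 28 p2 [0.6232 0.2002 0.1053] med [0.6404 0.2031 0.1107] p98 [0.6549 0.2074 0.114 ]
side orange 0.115 36 p2 [0.624  0.1995 0.1154] med [0.6385 0.2045 0.1195] p98 [0.6502 0.2141 0.1257]
[[237, 184], [236, 203], [272, 208], [272, 187]]
[[0.568, 0.04], [0.517, 0.042], [0.504, -0.055], [0.561, -0.055]] [[0.575, 0.04], [0.521, 0.043], [0.508, -0.06], [0.568, -0.06]]
```

```bash
cat >> geo.py <<'E'
FY=np.degrees(np.arctan2(1,0.0413))  # world angle of fence y
def mv(t,ang=FY):
    o=robot.get_obs(); A=R.from_quat(o["tool_rot"]).as_matrix(); p=np.array(o["position"])
    cur=np.degrees(np.arctan2(A[1,1],A[0,1])); turn=-((ang-cur+180)%360-180)/180
    print('at',p.round(4),'yaw',round(cur,2),'tilt z',A[:,2].round(3)); print('shift',(A.T@(np.array(t)-p)/.2).round(4),'turn',round(turn,4))
E
python3 - <<'E'
from geo import *
T=np.load('top.npz');S=np.load('side.npz')
for n,Z in(("top",T),("side",S)):
    im=Z['im'].astype(int);C=cloud(n,Z['d']);X,Y,z=C[...,0],C[...,1],C[...,2]
    m=(X>.48)&(X<.54)&(Y>-.1)&(Y<.08)&(z>.056)&(z<.066)&(im.max(2)>120)
    P=C[m];c=np.polyfit(P[:,1],P[:,0],1);print(n,'rim mid line',c,np.degrees(np.arctan(c[0])))
V=T['im'].max(2).astype(float);px=[]
for u in range(240,270,2):   # far edge of drilled leg
    col=V[176:200,u]; i=[i for i in range(23) if col[i]<130<=col[i+1]]
    if i:i=i[-1] if 0 else i[0]; px.append((u,176+i+(130-col[i])/(col[i+1]-col[i])))
P=plane("top",px,.008);c=np.polyfit(P[:,1],P[:,0],1);print('far edge',c,np.degrees(np.arctan(c[0])),(P[:,0]-np.polyval(c,P[:,1])).std())
mv([.70,.21,.2])
E
```

```text
top rim mid line [0.10250449 0.51609267] 5.852633452651857
side rim mid line [0.0964713 0.5158637] 5.51034616950843
far edge [0.11167811 0.57613494] 6.3722803392240515 0.00021091817692608553
at [0.2056 0.5895 0.2297] yaw 70.76 tilt z [-0.001 -0.002 -1.   ]
shift [-2.9593 -0.9769  0.1492] turn -0.0937
```

Call:
{"op": "move_arm", "data": {"motion": "-1 -1 -0.33 0 -0.094; -1 -1 -0.33 0 -0.094; -1 -1 -0.33 0 -0.094; -1 -1 -0.33 0 -0.094; -1 -1 -0.33 0 -0.094; -1 -1 -0.33 0 -0.094"}}

```text
time: 0.6
position: [0.3782, 0.4581, 0.2302]
tool_rot: [0.023, 1.0, -0.001, 0.001]
ft_force: [-0.2, 0.4, 1.1]
grip_width: 0.055
grip_force: 0.0
```

```bash
python3 -c "
from geo import *
mv([.70,.208,.2])"
```

```text
at [0.3782 0.4581 0.2302] yaw 87.38 tilt z [ 0.003 -0.002 -1.   ]
shift [-1.664  -1.1753  0.1577] turn -0.0014
```

Call:
{"op": "move_arm", "data": {"motion": "-1 -1 -0.7 0 0; -1 -1 -0.7 0 0; -1 -1 -0.7 0 0; -1 -1 -0.7 0 0; -1 -1 -0.7 0 0; -1 -1 -0.7 0 0; -1 -1 -0.7 0 0"}}

```text
time: 1.18
position: [0.5733, 0.3092, 0.2301]
tool_rot: [0.023, 1.0, -0.001, 0.002]
ft_force: [-0.1, 0.3, -0.2]
grip_width: 0.0087
grip_force: 0.0
```

```bash
python3 -c "
from geo import *
mv([.70,.208,.2])"
```

```text
at [0.5733 0.3092 0.2301] yaw 87.32 tilt z [ 0.005 -0.002 -1.   ]
shift [-0.6555 -0.4758  0.1543] turn -0.0017
```

Call:
{"op": "move_arm", "data": {"motion": "-1 -0.65 -0.475 0 0; -1 -0.65 -0.475 0 0; -1 -0.65 -0.475 0 0; -1 -0.65 -0.475 0 0; -1 -0.65 -0.475 0 0; -1 -0.65 -0.475 0.58 0; -1 -0.65 -0.475 0.58 0; -1 -0.65 -0.475 0.58 0; -1 -0.65 -0.475 0.58 0; -1 -0.65 -0.475 0.58 0"}}

```text
time: 2.02
position: [0.6909, 0.2142, 0.112]
tool_rot: [0.02, 1.0, -0.0, -0.003]
ft_force: [0.8, 0.2, 0.8]
grip_width: 0.0006
grip_force: 0.0
```

```bash
python3 -c "
from geo import *
mv([.625,.205,.112])"
```

```text
at [0.6909 0.2142 0.112 ] yaw 87.71 tilt z [-0.006 -0.001 -1.   ]
shift [ 0.3273 -0.0589  0.0019] turn 0.0004
```

Call:
{"op": "move_arm", "data": {"motion": "-1 0.05 0 0 0; -1 0.1 0 0 0; -1 0.15 0 0 0; -1 0.2 0 0 0; -1 0.25 0 0 0; -1 0.3 0 0 0; -1 0.35 0 0 0; -1 0.4 0 0 0; -1 0.4 0 0 0; -1 0.4 0 -0.4 0; -1 0.4 0 -0.4 0; -1 0.4 0 -0.4 0"}}

```text
time: 3.02
position: [0.6199, 0.2186, 0.205]
tool_rot: [0.02, 1.0, 0.002, 0.01]
ft_force: [2.1, -1.0, 1.1]
grip_width: 0.0006
grip_force: 0.0
```

```bash
python3 -c "
from geo import *
im,d=save('top','t1')
C=cloud('top',d);i=im.astype(int);m=(C[...,0]>.54)&(C[...,0]<.69)&(C[...,1]>.17)&(C[...,1]<.25)&(i[...,0]>150)&(i[...,2]<80)&(i[...,1]<170)
P=C[m];print(len(P),P.min(0),P.max(0),np.median(P,axis=0))
j,d=save('side','s1')
o=np.zeros((600,800,3),np.uint8);o[:300,:400]=cv2.resize(im,(400,300));o[:600,400:]=cv2.resize(j[110:260,210:310],(400,600),interpolation=2);o[300:,:400]=cv2.resize(im[125:200,140:240],(400,300),interpolation=2)
cv2.imwrite('pics/p1.png',o[:,:,::-1]); mv([.535,-.008,.15])"
```

```text
68 [ 0.56040343  0.17654498 -0.00117164] [0.6279598  0.24218048 0.1049286 ] [0.60053088 0.21153973 0.0913023 ]
at [0.6161 0.2178 0.199 ] yaw 87.7 tilt z [ 0.009  0.002 -1.   ]
shift [ 0.3618 -1.1446  0.2396] turn 0.0004
```

View pics/p1.png

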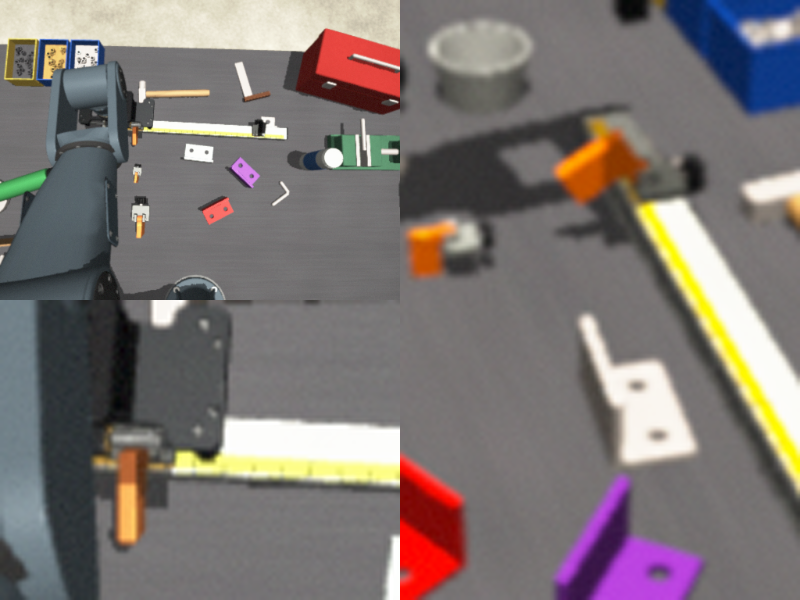

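The orange arm was caught in mid-swing in the picture (side view around (600,165)) and is dropping on its own. I'll check it again later. The next move is to the bracket.

Call:
{"op": "move_arm", "data": {"motion": "-0.1 0.35 -1 0 0.02; -0.1 0.35 -1 0 0.02; -0.1 0.35 -1 0 0.02; -0.1 0.35 -1 0 0.02; -0.1 0.35 -1 0 0.02; -0.1 0.35 -1 0 0.02; -0.1 0.35 -1 0 0.02; -0.1 0.35 -1 0 0.02"}}

```text
time: 3.78
position: [0.5355, 0.0199, 0.1944]
tool_rot: [0.052, 0.999, 0.0, 0.0]
ft_force: [1.0, 0.2, -0.3]
grip_width: 0.038
grip_force: 0.0
```

```bash
python3 -c "
from geo import *
mv([.541,-.008,.048],84.1)"
```

```text
at [0.5355 0.0199 0.1944] yaw 84.0 tilt z [ 0.     0.001 -1.   ]
shift [-0.042  -0.1365  0.7319] turn -0.0006
```

Call:
{"op": "move_arm", "data": {"motion": "-0.1 -0.04 -0.13 0.1 0; -0.1 -0.04 -0.13 0.3 0; -0.1 -0.04 -0.13 0.5 0; -0.1 -0.04 -0.13 0.65 0; -0.1 -0.04 -0.13 0.72 0; -0.1 -0.04 -0.13 0.73 0; -0.1 -0.04 -0.13 0.73 0; -0.1 -0.04 -0.13 0.73 0"}}

```text
time: 4.45
position: [0.5417, -0.0058, 0.0491]
tool_rot: [0.051, 0.999, -0.0, 0.001]
ft_force: [0.4, -0.4, 0.4]
grip_width: 0.0391
grip_force: 0.0
```

```bash
python3 -c "
from geo import *
mv([.481,-.003,.048],84.1); print(robot.get_obs()['ft_force'])"
```

```text
at [ 0.5417 -0.0058  0.0491] yaw 84.18 tilt z [ 0.002 -0.    -1.   ]
shift [ 0.3036 -0.0166  0.005 ] turn 0.0004
[ 0.44524713 -0.43514858  0.42961012]
```

Call:
{"op": "move_arm", "data": {"motion": "-0.1 0.04 0 0 0; -0.1 0.06 0 0 0; -0.1 0.08 0 0 0; -0.1 0.1 0 0 0; -0.1 0.12 0 0 0; -0.1 0.14 0 0 0; -0.1 0.16 0 0 0; -0.1 0.18 0 0 0; -0.1 0.2 0 0 0; -0.1 0.22 0 0 0"}}

```text
time: 5.28
position: [0.4952, -0.0021, 0.0482]
tool_rot: [0.052, 0.999, 0.0, -0.001]
ft_force: [1.2, -0.1, 0.7]
grip_width: 0.0394
grip_force: 0.0
```

```bash
python3 -c "
from geo import *
mv([.481,-.003,.048],84.1); print(robot.get_obs()['ft_force'])
j,d=save('side','s2');C=cloud('side',d);i=j.astype(int)
m=(C[...,0]>.42)&(C[...,0]<.6)&(C[...,1]>-.07)&(C[...,1]<.06)&(C[...,2]<.075)&(i.min(2)>120)
P=C[m];print(len(P),P.min(0),P.max(0))
cv2.imwrite('pics/p2.png',cv2.resize(j[150:250,210:340],(780,600),interpolation=2)[:,:,::-1])"
```

```text
at [ 0.4952 -0.0021  0.0482] yaw 84.08 tilt z [-0.002  0.    -1.   ]
shift [ 0.0703 -0.012   0.0011] turn -0.0001
[ 1.23999581 -0.12823211  0.73192865]
557 [ 0.42019321 -0.06983498 -0.00276471] [0.59987678 0.05829274 0.04937737]
```

View pics/p2.png

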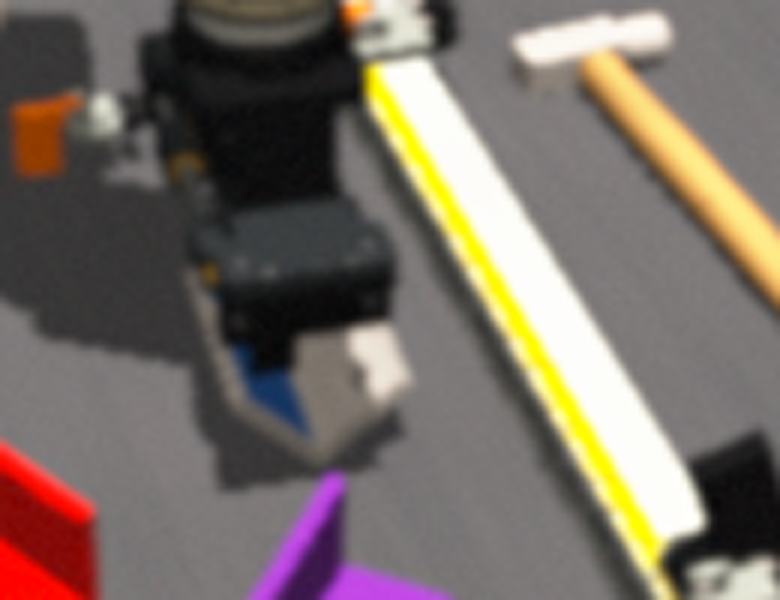

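The bracket is tipping cleanly about its heel, at about (315,460) in the crop. I'll carry on past balance.

Call:
{"op": "move_arm", "data": {"motion": "-0.1 0.02 0 0 0; -0.1 0.04 0 0 0; -0.1 0.06 0 0 0; -0.1 0.08 0 0 0; -0.1 0.1 0 0 0; -0.1 0.11 0 0 0; -0.1 0.11 0 0 0; -0.1 0.11 0 0 0; -0.1 0.11 0 -0.1 0; -0.1 0.11 0 -0.3 0; -0.1 0.11 0 -0.5 0; -0.1 0.11 0 -0.6 0"}}

```text
time: 6.33
position: [0.4768, -0.0003, 0.1722]
tool_rot: [0.052, 0.999, -0.001, 0.003]
ft_force: [0.9, 0.7, 0.0]
grip_width: 0.0391
grip_force: 0.0
```

```bash
python3 -c "
from geo import *
mv([.42,-.005,.16]); print(robot.get_obs()['ft_force'])
j,d=save('side','s3');C=cloud('side',d);i=j.astype(int)
m=(C[...,0]>.42)&(C[...,0]<.6)&(C[...,1]>-.07)&(C[...,1]<.06)&(C[...,2]<.075)&(i.min(2)>120)
P=C[m];print(len(P),P.min(0),P.max(0))
o=cv2.resize(j[130:250,210:340],(650,600),interpolation=2);cv2.imwrite('pics/p3.png',o[:,:,::-1])"
```

```text
at [ 4.768e-01 -3.000e-04  1.722e-01] yaw 84.09 tilt z [ 0.006 -0.001 -1.   ]
shift [ 0.2803 -0.0526  0.0592] turn -0.0197
[0.86280303 0.65815667 0.04908572]
374 [ 0.42017065 -0.06985797 -0.00164027] [0.59665528 0.05972026 0.06432995]
```

View pics/p3.png

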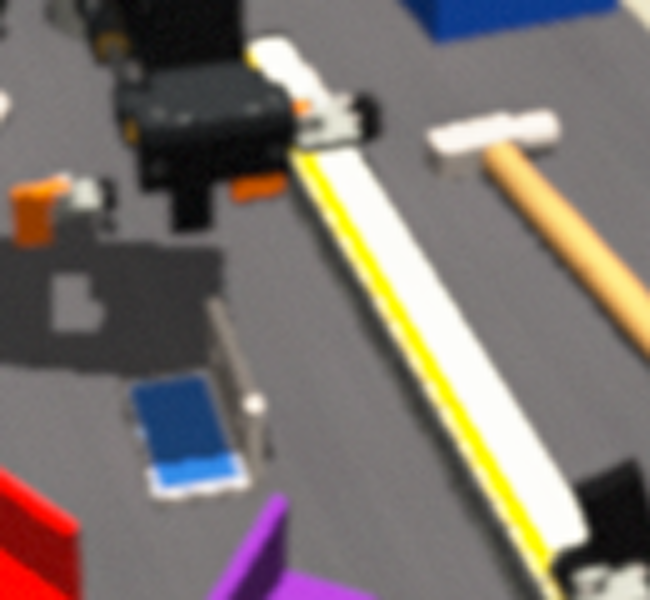

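Tipped: the blue leg lies flat at (190,430), the drilled leg is upright at (240,385), and the orange arm hangs down at (260,185).

```bash
python3 -c "
from geo import *
Z=np.load('s3.npz');i=Z['im'].astype(int);C=cloud('side',Z['d']);X,Y,z=C[...,0],C[...,1],C[...,2]
b=(X>.4)&(X<.62)&(Y>-.09)&(Y<.07)
for n,m in(('blue',b&(i[...,2]>i[...,0]+35)&(z<.02)),('rim',b&(z>.054)&(z<.07)&(i.min(2)>70)),('up',b&(z>.03)&(z<.07))):
    P=C[m];print(n,len(P),np.percentile(P,2,axis=0).round(4),np.percentile(P,98,axis=0).round(4),np.median(P,axis=0).round(4))
    print(np.polyfit(P[:,1],P[:,0],1))
"
```

```text
blue 345 [ 0.4512 -0.0468  0.007 ] [0.4976 0.0422 0.0132] [ 0.4751 -0.0041  0.0099]
[0.0814304  0.47520415]
rim 89 [ 0.4977 -0.0546  0.0546] [0.5133 0.0417 0.0642] [ 0.5045 -0.0119  0.0614]
[0.10060595 0.50579037]
up 384 [ 0.4978 -0.0857  0.0307] [0.6193 0.0626 0.0636] [ 0.6066 -0.0201  0.0419]
[-0.0247937   0.56596297]
```

Call:
{"op": "move_arm", "data": {"motion": "0.1 0.26 -0.05 0 -0.02; 0.1 0.26 -0.05 0 -0.02; 0.1 0.26 -0.05 0 -0.02; 0.1 0.26 -0.05 0.2 -0.02; 0.1 0.26 -0.05 0.4 -0.02; 0.1 0.26 -0.05 0.6 -0.02; 0.1 0.26 -0.05 0.7 -0.02; 0.1 0.26 -0.05 0.72 -0.02; 0.1 0.26 -0.05 0.72 -0.02; 0.1 0.26 -0.05 0.72 -0.02"}}

```text
time: 7.22
position: [0.4232, -0.0047, 0.0248]
tool_rot: [0.02, 1.0, -0.0, 0.001]
ft_force: [-0.1, 0.2, 0.7]
grip_width: 0.0484
grip_force: 0.0
```

```bash
python3 -c "
from geo import *
mv([.5345,-.010,.0115]); print(robot.get_obs()['ft_force'])"
```

```text
at [ 0.4232 -0.0047  0.0248] yaw 87.68 tilt z [ 0.001 -0.    -1.   ]
shift [-0.5572 -0.0038  0.0671] turn 0.0003
[-0.06230831  0.16992347  0.69741737]
```

Call:
{"op": "move_arm", "data": {"motion": "0.1 0 0 0.067 0; 0.1 0 0 0.067 0; 0.1 -0.04 0 0.067 0; 0.1 -0.08 0 0.067 0; 0.1 -0.12 0 0.067 0; 0.1 -0.15 0 0.067 0; 0.1 -0.18 0 0.067 0; 0.1 -0.21 0 0.067 0; 0.1 -0.24 0 0.067 0; 0.1 -0.27 0 0.067 0; 0.1 -0.3 0 0.067 0; 0.1 -0.33 0 0.067 0"}}

```text
time: 8.22
position: [0.4841, -0.0059, 0.0119]
tool_rot: [0.02, 1.0, 0.001, -0.005]
ft_force: [-7.8, 0.3, 6.3]
grip_width: 0.0477
grip_force: 4.0
```

Call:
{"op": "move_arm", "data": {"motion": "0.1 -0.03 0 0 0; 0.1 -0.06 0 0 0; 0.1 -0.09 0 0 0; 0.1 -0.12 0 0 0; 0.1 -0.14 0 0 0; 0.1 -0.16 0 0 0; 0.1 -0.18 0 0 0; 0.1 -0.195 0 0 0; 0.1 -0.205 0 0 0; 0.1 -0.21 0 0 0; 0.1 -0.215 0 0 0"}}

```text
time: 9.13
position: [0.5276, -0.0079, 0.0119]
tool_rot: [0.02, 1.0, 0.001, -0.004]
ft_force: [-7.5, -0.4, 5.4]
grip_width: 0.0476
grip_force: 3.9
```

```bash
python3 -c "
from geo import *
mv([.5345,-.010,.0115]); print(robot.get_obs()['ft_force'])"
```

```text
at [ 0.5276 -0.0079  0.0119] yaw 87.75 tilt z [-0.008  0.001 -1.   ]
shift [-0.0348 -0.009   0.0015] turn 0.0006
[-7.45130171 -0.39259872  5.4043453 ]
```

Call:
{"op": "move_arm", "data": {"motion": "0.1 -0.01 0 0 0; 0.1 -0.02 0 0 0; 0.1 -0.03 0 0 0; 0.1 -0.035 0 0 0; 0.1 -0.04 0 0 0; 0.1 -0.045 0 0 0; 0.1 -0.045 0 0 0"}}

```text
time: 9.72
position: [0.5352, -0.0082, 0.0118]
tool_rot: [0.02, 1.0, 0.001, -0.006]
ft_force: [-9.3, -0.2, 6.9]
grip_width: 0.0478
grip_force: 4.7
```

Call:
{"op": "move_arm", "data": {"motion": "0.1 -0.005 0 0 0; 0.1 -0.01 0 0 0; 0.1 -0.015 0 0 0; 0.1 -0.02 0 0 0; 0.1 -0.02 0 0 0"}}

```text
time: 10.13
position: [0.5355, -0.0081, 0.0117]
tool_rot: [0.019, 1.0, 0.001, -0.009]
ft_force: [-14.8, -2.7, 11.8]
grip_width: 0.0479
grip_force: 7.3
```

Call:
{"op": "move_arm", "data": {"motion": "0.1 0.05 0 0 0; 0.1 0.1 0 -0.05 0; 0.1 0.1 0 -0.2 0; -1 0.1 0 -0.4 0; -1 0.1 0 -0.6 0; -1 0.1 -0.1 -0.6 0; -1 0 -0.3 -0.6 0; -1 -0.1 -0.4 -0.6 0; -1 -0.13 -0.4 -0.6 0; -1 -0.13 -0.4 -0.6 0; -1 -0.13 -0.4 -0.6 0"}}

```text
time: 11.05
position: [0.5667, -0.0901, 0.1318]
tool_rot: [0.02, 1.0, 0.0, 0.0]
ft_force: [0.2, -0.1, -0.6]
grip_width: 0.0042
grip_force: 0.0
```

```bash
python3 -c "
from geo import *
mv([.567,-.088,.012]); print(robot.get_obs()['grip_width'])
j,d=save('side','s4');C=cloud('side',d);X,Y,z=C[...,0],C[...,1],C[...,2];i=j.astype(int)
for n,m in(('blue',(X>.5)&(X<.62)&(Y>-.12)&(Y<.1)&(i[...,2]>i[...,0]+35)&(z<.02)),('rim',(X>.55)&(X<.64)&(Y>-.1)&(Y<.08)&(z>.053)&(z<.068)&(i.min(2)>70))):
    P=C[m];print(n,len(P),np.percentile(P,2,axis=0).round(4),np.percentile(P,98,axis=0).round(4),np.polyfit(P[:,1],P[:,0],1))
o=cv2.resize(j[130:270,215:355],(600,600),interpolation=2);cv2.imwrite('pics/p4.png',o[:,:,::-1])"
```

```text
at [ 0.5667 -0.0901  0.1318] yaw 87.67 tilt z [ 0.  0. -1.]
shift [-0.0008  0.0103  0.5992] turn 0.0002
0.004193209827859219
blue 313 [ 0.5514 -0.047   0.0068] [0.594  0.0413 0.0133] [0.03934449 0.57291655]
rim 50 [ 0.5973 -0.0552  0.0532] [0.607  0.0452 0.0643] [0.02061187 0.60204835]
```

View pics/p4.png

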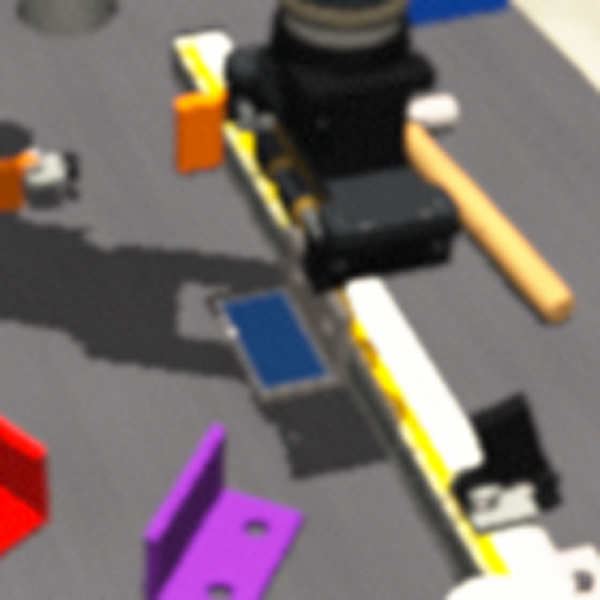

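Call:
{"op": "move_arm", "data": {"motion": "-1 0 -0.01 0.2 0; -1 0 -0.01 0.4 0; -1 0 -0.01 0.55 0; -1 0 -0.01 0.6 0; -1 0 -0.01 0.6 0; -1 0 -0.01 0.6 0; -1 0 0.02 0.6 0; -1 0 0.04 0.6 0; -1 0 0.06 0.6 0; -1 0 0.08 0.6 0; -1 0 0.11 0.6 0; -1 0 0.14 0.6 0"}}

```text
time: 12.1
position: [0.568, -0.062, 0.0114]
tool_rot: [0.02, 1.0, -0.0, 0.0]
ft_force: [-1.7, -6.7, 1.6]
grip_width: 0.0003
grip_force: 4.1
```

```bash
python3 -c "
from geo import *
mv([.574,.087,.012]); print(robot.get_obs()['ft_force'])
Z=np.load('s4.npz');C=cloud('side',Z['d']);i=Z['im'].astype(int);X,Y,z=C[...,0],C[...,1],C[...,2]
m=(X>.56)&(X<.62)&(Y>.15)&(Y<.24)&(i[...,0]>150)&(i[...,2]<80)&(i[...,1]<150)&(z>.005)
P=C[m];print(len(P),np.percentile(P,[5,25,50,75,95],axis=0).round(4)); P=P[P[:,2]<.055];print(np.median(P,axis=0))"
```

```text
at [ 0.568  -0.062   0.0114] yaw 87.7 tilt z [ 0. -0. -1.]
shift [-3.000e-04  7.457e-01 -3.400e-03] turn 0.0004
[-1.74883046 -6.6592483   1.62844226]
165 [[0.5805 0.2014 0.0102]
 [0.5855 0.2034 0.0221]
 [0.5951 0.205  0.0363]
 [0.6045 0.2069 0.0502]
 [0.612  0.2119 0.0625]]
[0.59522381 0.2050861  0.03132874]
```

Call:
{"op": "move_arm", "data": {"motion": "-1 0 0.03 0 0; -1 0 0.06 0 0; -1 0 0.09 0 0; -1 0 0.12 0 0; -1 0 0.15 0 0; -1 0 0.18 0 0; -1 0 0.21 0 0; -1 0 0.24 0 0; -1 0 0.27 0 0; -1 0 0.3 0 0; -1 0 0.33 0 0; -1 0 0.36 0 0"}}

```text
time: 13.1
position: [0.5709, 0.0088, 0.0114]
tool_rot: [0.02, 1.0, -0.001, 0.0]
ft_force: [-1.5, -5.2, 2.6]
grip_width: 0.0003
grip_force: 2.7
```

Call:
{"op": "move_arm", "data": {"motion": "-1 0 0.03 0 0; -1 0 0.06 0 0; -1 0 0.09 0 0; -1 0 0.12 0 0; -1 0 0.15 0 0; -1 0 0.18 0 0; -1 0 0.21 0 0; -1 0 0.24 0 0; -1 0 0.27 0 0; -1 0 0.29 0 0; -1 0 0.31 0 0; -1 0 0.31 0 0"}}

```text
time: 14.1
position: [0.5734, 0.0717, 0.0114]
tool_rot: [0.02, 1.0, -0.0, 0.0]
ft_force: [-0.1, -2.3, 1.9]
grip_width: 0.0008
grip_force: 1.1
```

```bash
python3 -c "
from geo import *
mv([.574,.087,.012]); print(robot.get_obs()['ft_force'])
j,d=save('side','s5');C=cloud('side',d);X,Y,z=C[...,0],C[...,1],C[...,2];i=j.astype(int)
for n,m in(('blue',(X>.5)&(X<.62)&(Y>-.12)&(Y<.2)&(i[...,2]>i[...,0]+35)&(z<.02)),('or',(X>.56)&(X<.62)&(Y>.15)&(Y<.24)&(i[...,0]>150)&(i[...,2]<80)&(i[...,1]<150)&(z>.005))):
    P=C[m];print(n,len(P),np.percentile(P,2,axis=0).round(4),np.percentile(P,98,axis=0).round(4),np.polyfit(P[:,1],P[:,0],1))
o=cv2.resize(j[110:230,215:335],(600,600),interpolation=2);cv2.imwrite('pics/p5.png',o[:,:,::-1])"
```

```text
at [0.5734 0.0717 0.0114] yaw 87.73 tilt z [ 0.    -0.001 -1.   ]
shift [-0.      0.0766 -0.0032] turn 0.0005
[-0.13191046 -2.33052663  1.8933542 ]
blue 79 [0.5557 0.0899 0.0067] [0.5728 0.1721 0.0133] [0.00749274 0.56268704]Traceback (most recent call last):
  File "<string>", line 6, in <module>
    P=C[m];print(n,len(P),np.percentile(P,2,axis=0).round(4),np.percentile(P,98,axis=0).round(4),np.polyfit(P[:,1],P[:,0],1))
                          ~~~~~~~~~~~~~^^^^^^^^^^^^
    return _quantile_unchecked(
        a, q, axis, out, overwrite_input, method, keepdims, weights)
    return _ureduce(a,
                    func=_quantile_ureduce_func,
    ...<5 lines>...
                    overwrite_input=overwrite_input,
                    method=method)
    r = func(a, **kwargs)
    result = _quantile(arr,
                       quantiles=q,
    ...<2 lines>...
                       out=out,
                       weights=wgt)
    slices_having_nans = np.isnan(arr[-1, ...])
                                  ~~~^^^^^^^^^
IndexError: index -1 is out of bounds for axis 0 with size 0
```

Call:
{"op": "move_arm", "data": {"motion": "-1 0 0.01 0 0; -1 0 0.02 0 0; -1 0 0.03 0 0; -1 0 0.04 0 0; -1 0 0.05 0 0; -1 0 0.06 0 0; -1 0 0.07 0 0; -1 0 0.075 0 0; -1 0 0.08 0 0; -1 0 0.08 0 0"}}

```text
time: 14.98
position: [0.5739, 0.0867, 0.0113]
tool_rot: [0.02, 1.0, -0.001, -0.0]
ft_force: [-1.0, -4.0, 1.7]
grip_width: 0.0006
grip_force: 2.5
```

Call:
{"op": "move_arm", "data": {"motion": "-1 0 0.005 0 0; -1 0 0.01 0 0; -1 0 0.015 0 0; -1 0 0.02 0 0; -1 0 0.02 0 0"}}

```text
time: 15.4
position: [0.574, 0.0907, 0.0113]
tool_rot: [0.02, 1.0, -0.001, -0.0]
ft_force: [-0.3, -5.2, 2.1]
grip_width: 0.0008
grip_force: 2.5
```

Call:
{"op": "move_arm", "data": {"motion": "-1 0 0.005 0 0; -1 0 0.01 0 0; -1 0 0.015 0 0; -1 0 0.02 0 0; -1 0 0.02 0 0"}}

```text
time: 15.82
position: [0.5742, 0.0946, 0.0113]
tool_rot: [0.02, 1.0, -0.001, -0.0]
ft_force: [0.5, -5.4, 3.1]
grip_width: 0.0003
grip_force: 2.6
```

Call:
{"op": "move_arm", "data": {"motion": "-1 0 -0.05 0 0; -1 0 -0.1 0 0; -1 0 -0.15 -0.15 0; -1 0 -0.2 -0.35 0; -1 0 -0.3 -0.6 0; -1 0.2 -0.5 -0.6 0; -1 0.4 -0.7 -0.6 0; -1 0.5 -0.9 -0.6 0; -1 0.5 -1 -0.6 0; -1 0.5 -1 -0.6 0; -1 0.5 -1 -0.6 0"}}

```text
time: 16.73
position: [0.4649, -0.1034, 0.1313]
tool_rot: [0.023, 1.0, 0.0, -0.0]
ft_force: [0.0, -0.4, 0.3]
grip_width: 0.0004
grip_force: 0.0
```

```bash
cat > look.py <<'E'
from geo import *
import sys
t=sys.argv[1]
out=[]
for n in('top','side'):
    j,d=save(n,n+t);C=cloud(n,d);X,Y,z=C[...,0],C[...,1],C[...,2];i=j.astype(int)
    if n=='top': print('fence',fence(j))
    for k,m in(('blue',(X>.5)&(X<.62)&(Y>-.12)&(Y<.25)&(i[...,2]>i[...,0]+35)&(z<.02)),('rim',(X>.55)&(X<.64)&(Y>.04)&(Y<.199)&(z>.05)&(z<.068)),('or',(X>.56)&(X<.605)&(Y>.15)&(Y<.24)&(i[...,0]>i[...,2]+70)&(i[...,2]<90)&(z>.012)&(z<.07))):
        P=C[m]
        if len(P)>3: print(n,k,len(P),np.percentile(P,3,axis=0).round(4),np.percentile(P,97,axis=0).round(4),np.median(P,axis=0).round(4),np.polyfit(P[:,1],P[:,0],1))
    q=proj(n,[.585,.14,.03])[0].astype(int); out.append(cv2.resize(j[q[1]-40:q[1]+40,q[0]-40:q[0]+40],(400,400),interpolation=2))
cv2.imwrite(f'pics/l{t}.png',np.hstack(out)[:,:,::-1])
E
python3 look.py a
```

```text
fence (array([0.02838841, 0.60441215]), np.float64(0.0014221035616804139))
top blue 527 [0.5586 0.1114 0.0048] [0.6021 0.1968 0.0111] [0.5798 0.1541 0.008 ] [0.02583066 0.5760103 ]
top rim 158 [0.6044 0.1059 0.051 ] [0.6362 0.1973 0.0651] [0.6105 0.1613 0.0591] [0.18857635 0.58355811]
top or 39 [0.5802 0.2048 0.0202] [0.6044 0.2176 0.0631] [0.5884 0.2058 0.044 ] [-1.03897455  0.80545949]
side rim 43 [0.6035 0.1013 0.0519] [0.6131 0.1463 0.0641] [0.6074 0.1189 0.0604] [0.05715122 0.60090602]
```

View pics/la.png

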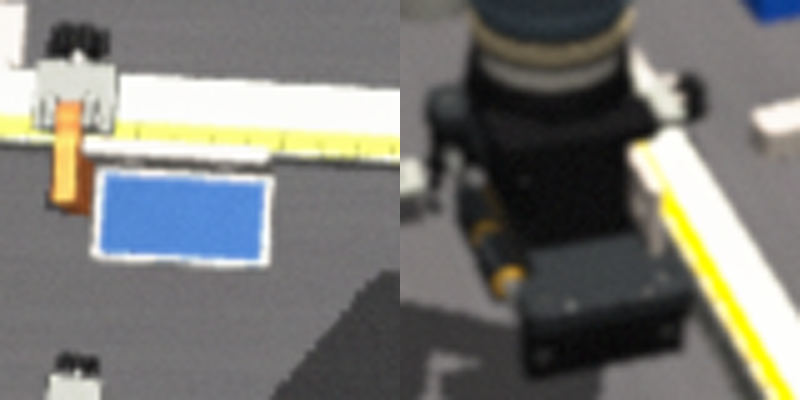

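Top view in la.png: the bracket lies along the fence with its left end at about (92,215), close to the orange blade's foot at (90,210). I'll measure the gap and squareness at sub-pixel level.

```bash
cat > edge.py <<'E'
from geo import *
import sys
j=np.load('top'+sys.argv[1]+'.npz')['im'];g=j.astype(float)
q=proj('top',[.585,.14,.03])[0].astype(int)-40; print('origin',q)
f=lambda u,v:plane('top',[(u,v)],.008)[0]
# flat-leg end/near edges: blue channel min over (white/blue -> bench)
B=g[...,2]
def cross(a,t=115):
    for i in range(len(a)-1):
        if (a[i]>t)!=(a[i+1]>t): return i+(t-a[i])/(a[i+1]-a[i])
L=[];Rr=[];F=[]
for v in range(q[1]+40,q[1]+50):
    c=cross(B[v,q[0]+30:q[0]+10:-1]); Rx=cross(B[v,q[0]+45:q[0]+65])
    if c: L.append((q[0]+30-c,v))
    if Rx: Rr.append((q[0]+45+Rx,v))
for u in range(q[0]+22,q[0]+51,2):
    c=cross(B[q[1]+45:q[1]+62,u]); 
    if c: F.append((u,q[1]+45+c))
for n,A in(('left',L),('right',Rr),('front',F)):
    P=plane('top',A,.008); k=(1,0) if n=='front' else (0,1)
    print(n,P[:,:2].mean(0).round(4),'slope',np.polyfit(P[:,k[0]],P[:,k[1]],1)[0].round(4),P[:,k[1]].std().round(4))
# orange: right boundary rows
O=g[...,0]-g[...,2]
for v in range(q[1]+22,q[1]+44,2):
    r=O[v,q[0]+5:q[0]+25]; print(v-q[1],[int(x) for x in r[4:18]])
# rim
for v in range(q[1]+27,q[1]+34): print('rim',v-q[1],[int(x) for x in B[v,q[0]+13:q[0]+22]],[int(x) for x in B[v,q[0]+48:q[0]+58]])
E
python3 edge.py a
```

```text
origin [161 139]
left [0.5755 0.2091] slope -0.4849 0.0048
right [0.5746 0.0986] slope -0.1551 0.0029
front [0.5475 0.1533] slope 0.0371 0.0024
22 [11, 21, 114, 147, 152, 154, 150, 56, 13, 9, 8, 12, 10, 9]
24 [5, 20, 122, 153, 154, 156, 143, 45, 14, 8, 14, 9, 11, 20]
26 [61, 60, 133, 145, 144, 144, 148, 75, 26, 20, 20, 14, 12, 39]
28 [32, 65, 129, 129, 130, 125, 134, 60, 10, 7, 8, 8, 9, 9]
30 [4, 47, 143, 141, 142, 138, 112, 52, 17, 13, 13, 12, 13, 14]
32 [0, 47, 144, 143, 140, 137, 120, 97, 80, 47, 11, 8, 9, 6]
34 [3, 60, 138, 139, 139, 135, 103, 95, 94, 61, 13, -5, -35, -40]
36 [5, 68, 145, 138, 135, 136, 110, 95, 94, 51, 8, -12, -95, -127]
38 [14, 99, 143, 136, 135, 145, 114, 98, 92, 39, 6, -38, -110, -129]
40 [5, 44, 95, 112, 109, 105, 98, 96, 92, 32, 3, -55, -119, -129]
42 [0, 0, 1, 9, 28, 55, 61, 66, 75, 23, 4, -62, -120, -128]
rim 27 [117, 118, 97, 113, 202, 211, 211, 182, 176] [131, 117, 133, 135, 134, 135, 134, 131, 118, 130]
rim 28 [122, 126, 95, 151, 240, 245, 244, 242, 240] [150, 131, 144, 148, 147, 141, 137, 129, 104, 131]
rim 29 [114, 115, 80, 161, 242, 247, 247, 247, 247] [239, 236, 222, 220, 219, 186, 153, 124, 114, 140]
rim 30 [109, 112, 67, 112, 174, 182, 184, 187, 205] [249, 248, 247, 246, 244, 221, 168, 163, 179, 185]
rim 31 [112, 110, 60, 60, 87, 98, 98, 101, 116] [247, 248, 247, 247, 244, 200, 132, 114, 119, 121]
rim 32 [111, 113, 61, 41, 46, 59, 84, 89, 88] [163, 161, 162, 177, 177, 125, 94, 80, 78, 82]
rim 33 [113, 115, 56, 38, 34, 57, 132, 161, 168] [92, 82, 84, 97, 94, 82, 93, 107, 108, 107]
```

```bash
sed -i 's/t=115/t=160/' edge.py; cat >> edge.py <<'E'
for lab,u,v,z in(('rimL',16.2,28.6,.06),('rimR',53.4,30.2,.06),('orR top',15.8,24,.064),('orR low',18.3,38,.006)): print(lab,plane('top',[(q[0]+u,q[1]+v)],z)[0].round(4))
E
python3 edge.py a | grep -v '\['"[0-9-]*, "
```

```text
origin [161 139]
left [0.5747 0.2047] slope -0.0588 0.0006
right [0.576  0.1035] slope 0.0159 0.0002
front [0.5525 0.1535] slope 0.041 0.0012
rimL [0.611  0.2024 0.06  ]
rimR [0.608 0.102 0.06 ]
orR top [0.6228 0.2031 0.064 ]
orR low [0.5937 0.2049 0.006 ]
```

The measurements show everything in place:
- **Gap to the orange blade:** about 1 mm.
- **Squareness:** the bracket's slope is 0.041 against 0.041 for the fence.
- **Heel:** within about 1 mm of the fence face.
- **Stops and gripper:** the orange arm is down, the black arm is up, and the gripper is clear.

I'm handing in.

```bash
python3 -c "
from rig import robot
print(robot.hand_in())"
```

```text
the job is handed in; nothing more can be done
None
```

The job is handed in, with no verdict returned: orange arm down, bracket tipped onto its blue leg, flush to the fence within about 1 mm and about 1 mm from the orange stop, black arm still raised.

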